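Set the index lever and hold the guide pin through both bushings

ROBOT

A 6-joint arm with a two-finger parallel gripper is mounted at the origin on the work surface; the furniture and walls round the work are solid. World frame = base frame: x ahead of the robot, y to its left, z up, the work surface at z = 0. Lengths are in mm, angles in degrees, forces in N, time in s.
With the tool pointing down it reaches from about 300 to 850 mm from the base axis. Payload 4.2 kg.
Tool frame: the origin (TCP) lies midway between the tips of the shut fingers; the grasp point (between the pads) lies 19 mm behind it; z points along the fingers, y is the line along which they close (so a half turn about z gives the same grasp; the last joint's range is limited). The gripper opens to 91 mm and grips with 3 to 60 N. Pads are 32 mm wide; open, the fingers measure 118 mm over their backs; the gripper's body (76 mm by 178 mm) begins 60 mm behind the grasp point.
Start: joints at [-75.688, 18.312, 89.639, -0, 72.044, -1.146], TCP at [153.262, -554.215, 213.976] pointing down, gripper open.
Joint ranges: [-177.97, 177.97], [-48.28, 115.42], [12.27, 149.76], [-77.06, 257.06], [2.81, 150.46], [-146.56, 146.56]. Speed limits (degrees/s): [147.25, 147.25, 180, 180, 180, 180].

INTERFACE

Orientations are given as [roll, pitch, yaw] about the fixed x, y, z axes, in that order (R = Rz(yaw) Ry(pitch) Rx(roll)).
In Python, from workcell import env, optics, workorder gives the robot as it stands (env), with the cameras (optics) and the job (workorder).
- The arm moves only by the tool shift_gripper, called as name(argument=value, ...), one argument or row to a line, values as JSON. Schema: {"type":"object","properties":{"steps":{"type":"array","items":{"type":"array","prefixItems":[{"type":"array","items":{"type":"number"},"minItems":3,"maxItems":3},{"type":"array","items":{"type":"number"},"minItems":3,"maxItems":3}],"minItems":2,"maxItems":2},"minItems":1,"maxItems":8},"jaw":{"type":"number"},"grip_n":{"type":"number"},"only":{"type":"string"},"quiet":{"type":"boolean"},"lines":{"type":"string"}},"required":["steps"],"additionalProperties":false}. steps is a list of rows, 1 to 8 of them, each written [[dx, dy, dz], [rx, ry, rz]]: dx, dy, dz in shares of the most that a row can go, 1 being 50 mm, then a rotation vector rx, ry, rz in normalised numbers (1 is 4 rad); each row shifts and turns the commanded pose from where the row before left it, along the tool's axes as they then stand; what a row does not reach is not made up. A row lasts 1/10 s, in which the tool goes at most 50 mm and 8.59 degrees, less where a joint would pass 70% of its speed; a pose out of reach is approached as far as the arm can. jaw is the finger opening in mm, set as the call begins (left out keeps the last). The fingers move at their own pace and stop on an object; grip_n is the grip in N (left out, the last holds). Time passes only in rows, so rows that do not move let the fingers close. The tool returns the time, the measured TCP pose, the force, the opening and the grip force at its end. only (a regular expression) keeps the lines of the reply that match it, lines (a string "A,B") keeps lines A to B, and quiet returns only ok. No shift or turn number may pass 1 either way. Input that does not fit is refused with a message, and nothing moves.
- env.state(): the state, without advancing time (a new reading comes with each control period).
- optics.grab_frame(name): name is "side" or "top" or "wrist"; returns the picture (480x640x3 uint8, blue, green, red); there is no depth.
- optics.camera_model(name): a dict with "fx", "fy", "cx", "cy" (pixels), "T" (4x4, takes a point from camera to world coordinates). Camera axes: x right, y up, looking along -z (the intrinsics and any distortion apply to the point x, -y, -z); pixel columns grow to the right and rows downward; lengths in mm; the calibration is good to about 2 mm. A picture is of the moment at which its call begins: read the wrist's pose just before it. camera_model takes no time and is no camera call; for the wrist camera it gives the pose at the moment of the call.
- workorder.job_done(): hands the job in; it is judged then, once.
The state is a dict: "time_s": time; "qpos": joint angles; "qvel": joint speeds; "effort": joint torques, N m; "ee_pos": TCP position; "ee_rot": TCP orientation; "force": force on the tool from outside, world axes, zero at the start; "torque": the same for the moment, N m; "gripper_width": finger opening in mm; "gripper_force": force on a finger pad.
Only numpy, scipy, OpenCV 4.12 (cv2) and the standard library are available. Lean on these libraries where they do the work, as an engineer would, in place of code of your own. Each camera call takes 0.05 s, during which the arm holds its last target. There are 200 camera calls.

TASK

Swing the lever of the indexing fixture to its right-hand station (right as seen from the robot), so that the bushing in the lever stands over the right bushing of the plate below. Then take the long pin out of the stand and thread it down through the lever's bushing and on through the plate's bushing until its nose shows clearly below the plate, with a finger's breadth still free between the pin's shoulder and the lever, where a washer will be slipped in. Finish still gripping the pin there, hanging in the gripper; leave the short pin and the other things on the table where they are.

Things in the scene. Friction and masses are not known exactly. Their poses are not given: they have to be found in the camera images.
- fixture: indexing fixture, fixed; dark base 8 mm thick. Origin on the table under the lever's pivot; x runs (roughly away from the robot) along the middle station, y to the left. Aluminium index plate, 60 to 75 mm above the table, x 79..133, y -78..78 mm, with three through bushings 110 mm from the pivot at +26, 0, -26 degrees; collars 25 mm wide, 3 mm high. Below the bores it is free down to the base
- right_bushing (a point): centre of the mouth of the right-hand bushing of the index plate (the station wanted), 78 mm above the table; it is open at the bottom, 18 mm lower; bore 15 mm, its mouth hardly chamfered
- middle_bushing (a point): the same for the middle station (not wanted)
- left_bushing (a point): the same for the left-hand station (not wanted)
- lever (a joint): angle of the lever about its vertical pivot, rad: 0 points along the fixture's x over the middle bushing, positive turns left (counter-clockwise from above); -0.454 is exactly over the right bushing, +0.454 over the left. Limits +-0.75. Friction (about 0.5 N at the handle) keeps it where it is left
- lever_hinge (a point): point on the lever's pivot axis, 145 mm above the table; the hub's top is at 124 mm
- lever_bushing (a point): centre of the mouth of the bushing in the lever, 110 mm from the pivot axis, 122 mm above the table; bore 15 mm, through, open at the bottom 17 mm lower; the collar round it is 25 mm wide. The gap between the lever's underside and the plate's collars is 27 mm.
- lever_handle (a point): grip point on the lever's upright black handle at the lever's free end, 165 mm from the pivot axis, 145 mm above the table. The handle is a round post 16 mm in diameter from 117 mm (the lever's top) up to a 22 mm knob, 12 mm high, whose top is 173 mm above the table
- pin_stand: grey block 130 x 50 x 58 mm on a 146 x 66 mm foot, fixed to the table; origin at the centre of its underside, x along its length. Two upright holes, 15 mm bore, at x -40 and +40 mm, floors 10 mm above the table; one pin in each, which in which varies. The room's wall behind stand and fixture is solid from about x = 0.62 m - 0.27 y (world): keep the gripper's broad side along it
- long_pin: long steel pin, about 0.12 kg (varies), standing upright in the stand. Origin: centre of its tip, z up along the pin. Round shank 12 mm in diameter, 110 mm long, its nose tapered to 7 mm over the last 8 mm; at z 110 to 115 mm a shoulder 32 mm in diameter; above it a round knurled grip 24 mm in diameter up to z 153 mm (the top)
- long_pin_grip (a point): point on the long pin's axis at the middle of its knurled grip, 132 mm above its tip
- short_pin: short pin, the same but with a shank of only 58 mm (101 mm over all): too short to come out below the plate; stays in the stand. Origin at its tip
- wrench: combination spanner 178 x 28 x 9 mm lying between the fixture and the stand; bystander, origin under its middle
- fitting: steel pipe fitting, 20 mm wide, 35 mm high, near the bin at the left; bystander

How it is judged (in metres and radians):
On the way, in this order (a step that is already met when the one before it is completed fails the run):
1. the lever stands at its right station (-0.454 rad, within 0.06) (value of joint lever between -0.514 and -0.394 rad), for 0.2 s.
2. the long pin's nose is inside the lever's bushing (horizontal distance between long_pin and lever_bushing below 0.008 m and z of long_pin in the frame of lever_bushing below -0.006 m), for 0.1 s.
3. the long pin's nose is inside the right bushing of the plate, too (all of step 2 and horizontal distance between long_pin and right_bushing below 0.006 m and z of long_pin in the frame of right_bushing below -0.006 m), for 0.1 s.
At the end, for the whole second after the job is handed in: Lever at -0.454 +- 0.06 rad; long pin through the lever's bushing and the plate's right bushing, tip within 6 mm of its axis and 18 to 56 mm above the table (6 to 44 mm free under the shoulder), upright within 0.12 rad, gripped with over 1 N and still (all of step 1 and horizontal distance between long_pin and right_bushing below 0.006 m and horizontal distance between long_pin_grip and lever_bushing below 0.015 m and angle between long_pin's own z axis and vertical below 0.12 rad and height (world z) of long_pin between 0.018 and 0.056 m and contact force between the fingers and long_pin above 1 N and linear speed of long_pin below 0.03 m/s); the arm keeps its last pose, push and grip.
It fails at once if the short pin is moved (more than 30 mm) (distance of short_pin from where it was at the start of the episode above 0.03 m).
It fails at once if the spanner or the pipe fitting is moved (more than 30 mm) (distance of any of wrench, fitting from where it was at the start of the episode above 0.03 m).
It also fails if it takes over 64 s, if anything falls off the work surface, if the arm or the gripper's body presses on something with over 40 N, if the wrist force passes 120 N, or if a joint passes its speed limit or range.

## Working session

There is one attempt and no reset: what is moved stays moved. The work goes in short steps, Python scripts to look and compute and a tool call to move; the robot and the scene stay as the last step left them, time stands still between calls to the robot, and variables do not carry over. Pictures are saved under pics/ and viewed, at most 10 in all, crops included, and the job is handed in when it is done.

```bash
ls; mkdir -p pics; python3 - <<'E'
from workcell import env, optics, workorder
import cv2,numpy as np
print(env.state())
for n in("side","top"):
    cv2.imwrite(f"pics/{n}0.png",optics.grab_frame(n)); m=optics.camera_model(n); print(n,m)
E
```

```text
pics
workcell.py
{'time_s': 0.0, 'qpos': array([-7.56875395e+01,  1.83508621e+01,  8.97079477e+01, -1.17889252e-03,
        7.20422026e+01, -1.14528231e+00]), 'qvel': array([ 0.18414184, -0.03842331, -0.04147167, -0.06793951, -0.03946133,
        0.02045599]), 'effort': array([ 6.41939787e-04, -4.12466598e+01, -2.31974781e+01,  7.25409924e-02,
        4.57197474e-02, -1.54625445e-04]), 'ee_pos': array([ 153.12753154, -553.70522684,  213.117635  ]), 'ee_rot': array([-1.79898985e+02, -8.98402440e-04,  1.54581065e+01]), 'force': array([ 0.282431  , -0.24667009, -0.0380216 ]), 'torque': array([-0.00599764, -0.00880851,  0.02325359]), 'gripper_force': 0.0, 'gripper_width': 91.32346789426178}
side {'fx': 499.42667691865483, 'fy': 499.42667691865483, 'cx': 326.7141752095993, 'cy': 245.20403988478037, 'T': array([[ 9.85495446e-01,  4.75203826e-02, -1.62912675e-01,
         3.25858439e+02],
       [-1.67627882e-01,  4.22216392e-01, -8.90861500e-01,
        -8.39817143e+02],
       [ 2.64503225e-02,  9.05248657e-01,  4.24058073e-01,
         5.16631176e+02],
       [ 0.00000000e+00,  0.00000000e+00,  0.00000000e+00,
         1.00000000e+00]])}
top {'fx': 613.716506844551, 'fy': 613.716506844551, 'cx': 321.51632706807055, 'cy': 238.06893006055165, 'T': array([[-1.22190616e-02,  9.97272424e-01, -7.27901598e-02,
         4.15405272e+02],
       [-9.99784600e-01, -1.34062668e-02, -1.58437702e-02,
         6.06788911e+00],
       [-1.67763994e-02,  7.25808848e-02,  9.97221424e-01,
         1.10390969e+03],
       [ 0.00000000e+00,  0.00000000e+00,  0.00000000e+00,
         1.00000000e+00]])}
```

View pics/top0.png

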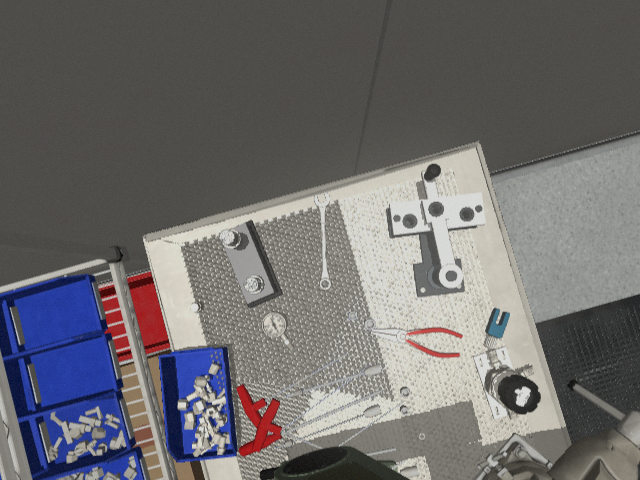

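View pics/side0.png

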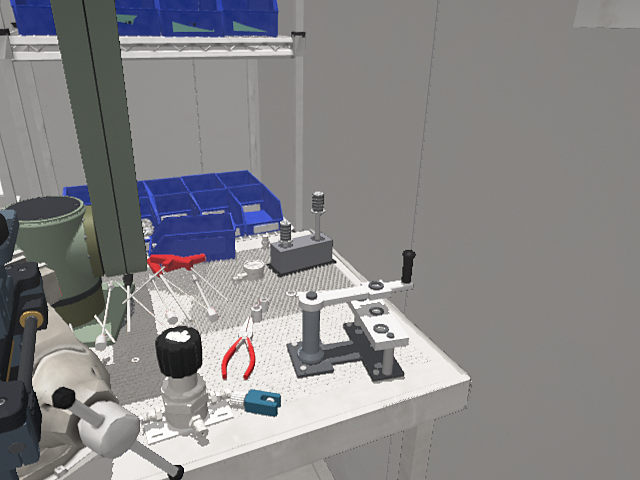

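The top view shows the fixture at right (hub at about (451,275), lever over the middle, handle (432,172)) and the stand at (249,263), pins at (233,238) and (254,285). In the side view the long pin is the far, taller one. I'll enlarge both.

```bash
python3 - <<'E'
import cv2,numpy as np
t=cv2.imread("pics/top0.png");s=cv2.imread("pics/side0.png")
def c(im,x,y,w,h,k): return cv2.resize(im[y:y+h,x:x+w],None,fx=k,fy=k,interpolation=cv2.INTER_CUBIC)
a=c(t,380,155,120,150,4);b=c(t,210,205,80,120,4)
o=np.zeros((600,800,3),np.uint8);o[:600,:480]=a;o[:480,480:800]=b
cv2.imwrite("pics/tc.png",o)
a=c(s,285,240,135,145,4);b=c(s,265,185,60,95,4)
o=np.zeros((600,800,3),np.uint8);o[:580,:540]=a;o[:380,540:780]=b
cv2.imwrite("pics/sc.png",o)
E
```

```text
(no output)
```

View pics/tc.png

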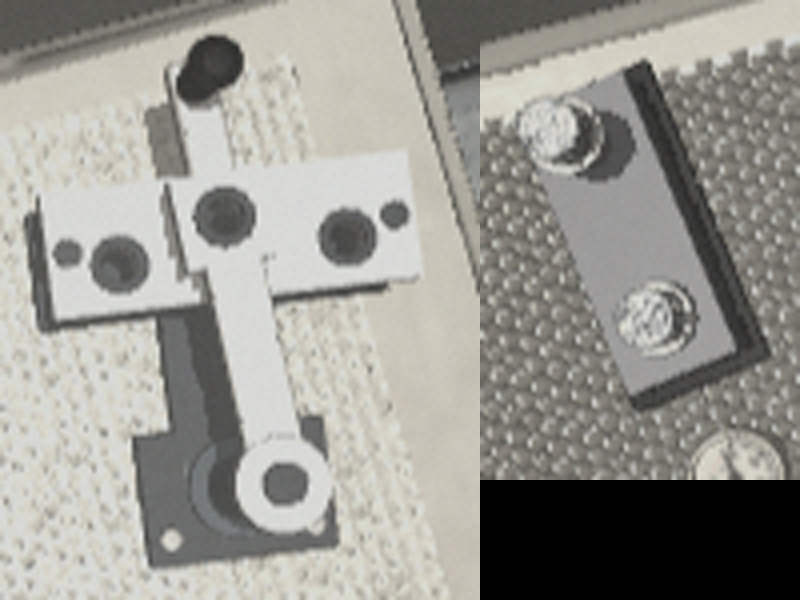

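View pics/sc.png

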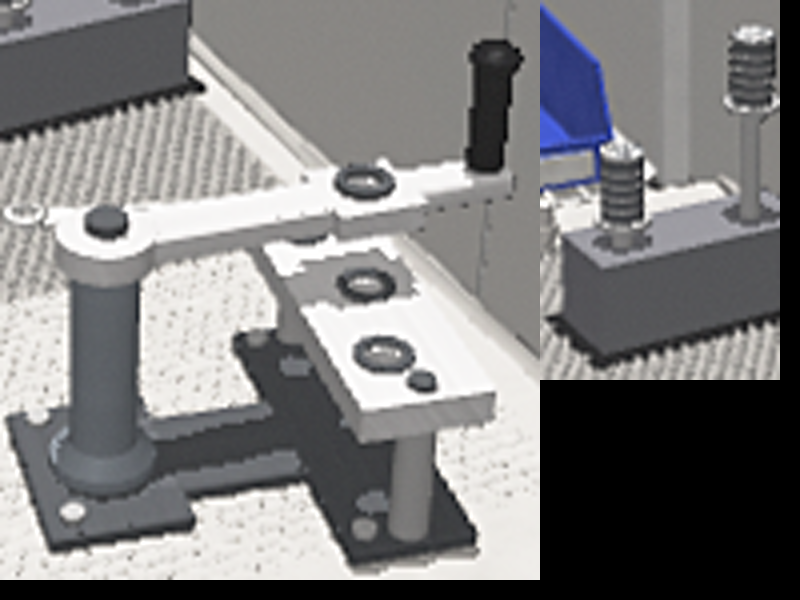

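In the crops (4x): hub (285,484), lever bushing (225,216), right bushing (347,237), left bushing (120,265) and knob (218,58) from the top. From the side: hub (106,222), lever bushing (364,181), middle bushing (365,284), right bushing (384,353). The long pin is the outer one in the stand, farthest from the robot: top at (547,130) in the top crop, (752,37) in the side crop.

```bash
cat > h.py <<'E'
from workcell import env, optics, workorder
import numpy as np,cv2
from scipy.optimize import least_squares
def proj(m,P):
    c=np.linalg.inv(m["T"])@np.append(P,1); return np.array([m["cx"]+m["fx"]*c[0]/-c[2],m["cy"]+m["fy"]*-c[1]/-c[2]])
def ray(m,uv,z):
    d=m["T"][:3,:3]@np.array([(uv[0]-m["cx"])/m["fx"],-(uv[1]-m["cy"])/m["fy"],-1]);o=m["T"][:3,3]
    return o+d*(z-o[2])/d[2]
def pol(r,a,z): return np.array([r*np.cos(a),r*np.sin(a),z])
def fix(p,P):
    c,s=np.cos(p[2]),np.sin(p[2]); return np.array([p[0]+c*P[0]-s*P[1],p[1]+s*P[0]+c*P[1],P[2]])
E
python3 - <<'E'
from h import *
T=optics.camera_model("top");S=optics.camera_model("side")
q=lambda X,Y,ox,oy,dx=0:np.array([(X-dx+.5)/4-.5+ox,(Y+.5)/4-.5+oy])
t=lambda X,Y:q(X,Y,380,155); tp=lambda X,Y:q(X,Y,210,205,480)
s=lambda X,Y:q(X,Y,285,240); sp=lambda X,Y:q(X,Y,265,185,540)
A=np.radians(26)
obs=[(T,t(285,484),lambda l:pol(0,0,124)),(T,t(225,216),lambda l:pol(110,l,122)),(T,t(347,237),lambda l:pol(110,-A,78)),(T,t(120,265),lambda l:pol(110,A,78)),(T,t(218,60),lambda l:pol(165,l,173)),
(S,s(106,222),lambda l:pol(0,0,126)),(S,s(364,181),lambda l:pol(110,l,122)),(S,s(365,284),lambda l:pol(110,0,78)),(S,s(384,353),lambda l:pol(110,-A,78)),(S,s(496,48),lambda l:pol(165,l,173))]
def solve(o):
    f=lambda p:np.concatenate([proj(m,fix(p,P(p[3])))-uv for m,uv,P in o])
    r=least_squares(f,[400,-200,-.2,0.1]);return r.x,f(r.x).reshape(-1,2)
for o in(obs,obs[:5],obs[5:]):
    p,r=solve(o);print(p.round(3));print(r.round(1).tolist())
    for P in(pol(110,-A,78),pol(165,p[3],145),pol(165,-A,145)):print(fix(p,P).round(1))
print("pin z163 top",ray(T,tp(547,130),163),"side",ray(S,sp(752,37),163))
print("short z111 top",ray(T,tp(650,318),111),"side",ray(S,sp(622,152),111))
for m,uv in((T,tp(626,66)),(T,tp(738,350)),(T,tp(634,392))):print(ray(m,uv,58))
print("wall y",[(y,620-.27*y) for y in(-200,200)])
E
```

```text
[ 4.23696e+02 -1.84879e+02  1.12000e-01  8.30000e-02]
[[1.1, 0.4], [0.7, 0.2], [0.6, 0.2], [0.2, 0.4], [0.2, 0.2], [0.1, -2.6], [0.2, -1.2], [0.3, -0.7], [0.2, -0.5], [0.3, -1.0]]
[ 527.3 -221.7   78. ]
[ 585.6 -152.9  145. ]
[ 579.2 -240.2  145. ]
[ 4.24066e+02 -1.83318e+02  1.04000e-01  8.40000e-02]
[[0.1, 0.2], [0.1, -0.1], [0.2, 0.1], [-0.3, -0.1], [-0.1, -0.1]]
[ 527.4 -221.    78. ]
[ 586.1 -152.4  145. ]
[ 579.1 -239.8  145. ]
[ 4.22488e+02 -1.90980e+02  1.50000e-01  6.20000e-02]
[[-0.1, -0.5], [-0.1, 0.2], [-0.4, 0.0], [0.6, 0.3], [-0.1, -0.0]]
[ 527.4 -223.9   78. ]
[ 583.8 -156.3  145. ]
[ 579.9 -240.4  145. ]
pin z163 top [487.51574511 167.67642352 163.        ] side [485.72386147 160.05888153 163.        ]
short z111 top [414.74241211 134.94037941 111.        ] side [413.22511576 132.75674629 111.        ]
[522.63845603 151.7045036   58.        ]
[400.68589963 104.39405572  58.        ]
[383.43876155 148.75555939  58.        ]
wall y [(-200, 674.0), (200, 566.0)]
```

The rows are not in the units I measure in: shifts go in shares of 50 mm and turns go in shares of 4 rad. I convert before sending: 32.8 mm is 0.656, -16.9 mm is -0.338.

```bash
cat >> h.py <<'E'
def go(P,yaw=None):
    "tool-axis shift from the measured pose to world point P"
    st=env.state();d=np.array(P)-st["ee_pos"];a=np.radians(st["ee_rot"][2]);c,s=np.cos(a),np.sin(a)
    print("t",round(st["time_s"],2),"at",st["ee_pos"].round(1),st["ee_rot"].round(2),"shift",(c*d[0]+s*d[1]).round(1),(s*d[0]-c*d[1]).round(1),(-d[2]).round(1),"F",st["force"].round(1),"w",round(st["gripper_width"],1),round(st["gripper_force"],1))
E
```

shift_gripper(
  steps=[
    [[0.656,-0.338,0],[0,0,0]],
    [[0.656,-0.338,0],[0,0,0]],
    [[0.656,-0.338,0],[0,0,0]],
    [[0.656,-0.338,0],[0,0,0]],
    [[0.656,-0.338,0],[0,0,0]],
    [[0.656,-0.338,0],[0,0,0]],
    [[0.656,-0.338,0],[0,0,0]],
    [[0.656,-0.338,0],[0,0,0]],
  ],
  jaw=91,
  grip_n=10,
)

```text
time_s: 0.9
ee_pos: [370.9, -352.6, 213.7]
ee_rot: [-180.0, 0.0, 15.5]
force: [1.0, 0.1, 0.1]
gripper_width: 90.6
gripper_force: 0.0
```

shift_gripper(
  steps=[
    [[0.656,-0.338,0],[0,0,0]],
    [[0.656,-0.338,0],[0,0,0]],
    [[0.656,-0.338,0],[0,0,0]],
    [[0.656,-0.338,0],[0,0,0]],
    [[0.656,-0.338,0],[0,0,0]],
    [[0.656,-0.338,0],[0,0,0]],
    [[0,0,0],[0,0,0]],
    [[0,0,0],[0,0,0]],
  ],
)

```text
time_s: 1.7
ee_pos: [532.7, -203.3, 213.3]
ee_rot: [-180.0, 0.1, 15.6]
force: [-0.6, 0.2, -0.4]
gripper_width: 90.8
gripper_force: 0.0
```

```bash
python3 -c "
from h import *
go([586,-153,213])
cv2.imwrite('pics/w1.png',optics.grab_frame('wrist'));m=optics.camera_model('wrist');print(m);print(proj(m,[586,-153,173]),proj(m,[527,-221,78]))"
```

```text
t 1.7 at [ 532.7 -203.3  213.3] [-1.7997e+02  1.0000e-01  1.5560e+01] shift 64.9 -34.1 0.3 F [-0.6  0.2 -0.4] w 90.8 0.0
{'fx': 407.7461216905503, 'fy': 407.7461216905503, 'cx': 312.66844154258854, 'cy': 241.74856004012696, 'T': array([[ 2.67315068e-01,  9.33046512e-01,  2.40763079e-01,
         5.99508470e+02],
       [-9.63609025e-01,  2.58694179e-01,  6.73421825e-02,
        -1.85868342e+02],
       [ 5.49381444e-04, -2.50003056e-01,  9.68244892e-01,
         3.84142931e+02],
       [ 0.00000000e+00,  0.00000000e+00,  0.00000000e+00,
         1.00000000e+00]])}
[242.42258905 145.13822525] [331.10905346 242.0134705 ]
```

View pics/w1.png

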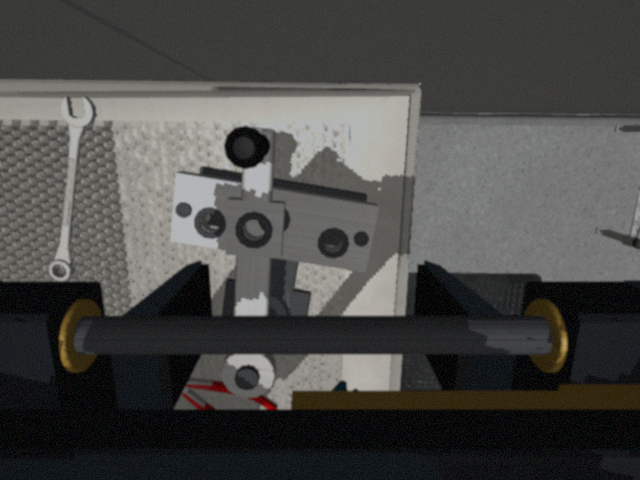

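Wrist picture: knob at (244,147), right bushing (333,242), lever bushing (254,230), left bushing (210,222) – 2 px from the predictions, so the fit holds. Now I grip the handle.

Converted, 32.4 mm is 0.648, 30 mm is 0.6.

shift_gripper(
  steps=[
    [[0.648,-0.34,0],[0,0,0]],
    [[0.648,-0.34,0],[0,0,0]],
    [[0,0,0.4],[0,0,0]],
    [[0,0,0.6],[0,0,0]],
    [[0,0,0.6],[0,0,0]],
    [[0,0,0.14],[0,0,0]],
    [[0,0,0],[0,0,0]],
  ],
)

```text
time_s: 2.45
ee_pos: [585.0, -154.5, 126.2]
ee_rot: [-179.9, 0.1, 15.4]
force: [0.3, -0.2, 0.6]
gripper_width: 91.0
gripper_force: 0.0
```

shift_gripper(
  steps=[
    [[0,0,0],[0,0,0]],
    [[0,0,0],[0,0,0]],
    [[0,0,0],[0,0,0]],
    [[0,0,0],[0,0,0]],
    [[0,0,0],[0,0,0]],
    [[0,0,0],[0,0,0]],
  ],
  jaw=10,
  grip_n=8,
)

```text
time_s: 3.05
ee_pos: [586.2, -153.7, 127.1]
ee_rot: [180.0, -0.0, 15.5]
force: [-0.5, 0.4, -0.3]
gripper_width: 45.8
gripper_force: 0.0
```

```bash
python3 - <<'E'
from h import *
m=None
import numpy as np
go([579.1,-239.8,126])
T=np.array([[2.67315068e-01,9.33046512e-01,2.40763079e-01,5.99508470e+02],[-9.63609025e-01,2.58694179e-01,6.73421825e-02,-1.85868342e+02],[5.49381444e-04,-2.50003056e-01,9.68244892e-01,3.84142931e+02],[0,0,0,1]])
w=dict(fx=407.746,fy=407.746,cx=312.668,cy=241.749,T=T)
print("w1: knob",ray(w,(244,147),173),"right",ray(w,(333,242),78),"lev",ray(w,(254,230),122),"left",ray(w,(210,222),78))
E
```

```text
t 3.05 at [ 586.2 -153.7  127.1] [ 1.7999e+02 -1.0000e-02  1.5460e+01] shift -29.8 81.1 1.1 F [-0.5  0.4 -0.3] w 45.8 0.0
w1: knob [ 585.32158848 -153.97334704  173.        ] right [ 527.40264947 -222.41054923   78.        ] lev [ 531.69986548 -164.70413517  122.        ] left [ 517.42848981 -127.22501121   78.        ]
```

shift_gripper(
  steps=[
    [[0,0,0],[0,0,0]],
    [[0,0,0],[0,0,0]],
    [[0,0,0],[0,0,0]],
    [[0,0,0],[0,0,0]],
    [[0,0,0],[0,0,0]],
    [[0,0,0],[0,0,0]],
    [[0,0,0],[0,0,0]],
    [[0,0,0],[0,0,0]],
  ],
  jaw=10,
  grip_n=8,
)

```text
time_s: 3.85
ee_pos: [586.1, -153.7, 126.9]
ee_rot: [-180.0, 0.0, 15.5]
force: [-0.4, 0.2, -0.5]
gripper_width: 20.8
gripper_force: 8.0
```

```bash
python3 -c "
from h import *
go([579.1,-240.7,126])"
```

```text
t 3.85 at [ 586.1 -153.7  126.9] [-1.800e+02  1.000e-02  1.546e+01] shift -30.0 82.0 0.9 F [-0.4  0.2 -0.5] w 20.8 8.0
```

Converted, 10.8 mm is 0.216, 9.8 mm is 0.196.

shift_gripper(
  steps=[
    [[-0.048,0.216,0],[0,0,0]],
    [[-0.048,0.216,0],[0,0,0]],
    [[-0.048,0.216,0],[0,0,0]],
    [[-0.048,0.216,0],[0,0,0]],
    [[-0.102,0.196,0],[0,0,0]],
    [[-0.102,0.196,0],[0,0,0]],
    [[-0.102,0.196,0],[0,0,0]],
    [[-0.102,0.196,0],[0,0,0]],
  ],
)

```text
time_s: 4.65
ee_pos: [578.3, -241.9, 126.9]
ee_rot: [-180.0, 0.1, 15.5]
force: [-2.3, 2.1, 1.1]
gripper_width: 20.3
gripper_force: 8.0
```

shift_gripper(
  steps=[
    [[0,0,0],[0,0,0]],
    [[0,0,0],[0,0,0]],
    [[0,0,0],[0,0,0]],
  ],
)

```text
time_s: 4.95
ee_pos: [578.8, -241.0, 126.9]
ee_rot: [-180.0, 0.1, 15.5]
force: [-1.9, 0.2, 0.1]
gripper_width: 21.0
gripper_force: 8.0
```

```bash
python3 -c "
from h import *
go([579.1,-240.7,126])
cv2.imwrite('pics/t2.png',cv2.resize(optics.grab_frame('top')[150:300,380:500],None,fx=4,fy=4,interpolation=cv2.INTER_CUBIC))"
```

```text
t 4.95 at [ 578.8 -241.   126.9] [-1.7999e+02  5.0000e-02  1.5490e+01] shift 0.4 -0.2 0.9 F [-1.9  0.2  0.1] w 21.0 8.0
```

shift_gripper(
  steps=[
    [[0,0,0],[0,0,0]],
    [[0,0,0],[0,0,0]],
    [[0,0,0],[0,0,0]],
    [[0,0,0],[0,0,0]],
    [[0,0,0],[0,0,0]],
    [[0,0,0],[0,0,0]],
  ],
  jaw=91,
)

```text
time_s: 5.6
ee_pos: [579.3, -241.2, 127.0]
ee_rot: [180.0, -0.0, 15.5]
force: [-0.9, 0.1, -0.8]
gripper_width: 65.7
gripper_force: 0.0
```

shift_gripper(
  steps=[
    [[0,0,-0.4],[0,0,0]],
    [[0,0,-0.8],[0,0,0]],
    [[0,0,-0.8],[0,0,0]],
    [[-0.5,-0.4,-0.2],[0,0,0]],
    [[-0.5,-0.2,0],[0,0,0]],
    [[0,0,0],[0,0,0]],
    [[0,0,0],[0,0,0]],
  ],
)

```text
time_s: 6.3
ee_pos: [523.1, -225.6, 237.4]
ee_rot: [180.0, -0.1, 15.4]
force: [1.3, 0.4, -0.4]
gripper_width: 90.8
gripper_force: 0.0
```

```bash
python3 - <<'E'
from h import *
go([488.5,165,290])
m=optics.camera_model('wrist');f=optics.grab_frame('wrist')
A=np.radians(26);p=[424.1,-184.3,.1045]
uv=[proj(m,fix(p,pol(110,-A,z))).round(1) for z in(122,78)];print(uv,m["T"].round(4).tolist())
u,v=map(int,uv[0]);x,y=u-75,v-75
cv2.imwrite('pics/w2.png',cv2.resize(f[y:y+140,x:x+150],None,fx=4,fy=4,interpolation=cv2.INTER_CUBIC));print(x,y)
E
```

```text
t 6.3 at [ 523.1 -225.6  237.4] [ 1.7996e+02 -6.0000e-02  1.5440e+01] shift 70.7 -385.7 -52.6 F [ 1.3  0.4 -0.4] w 90.8 0.0
[array([308. , 229.5]), array([308.5, 217.9])] [[0.2666, 0.9339, 0.2381, 589.9582], [-0.9638, 0.2579, 0.0675, -207.6293], [0.0017, -0.2475, 0.9689, 408.2337], [0.0, 0.0, 0.0, 1.0]]
233 154
```

View pics/w2.png

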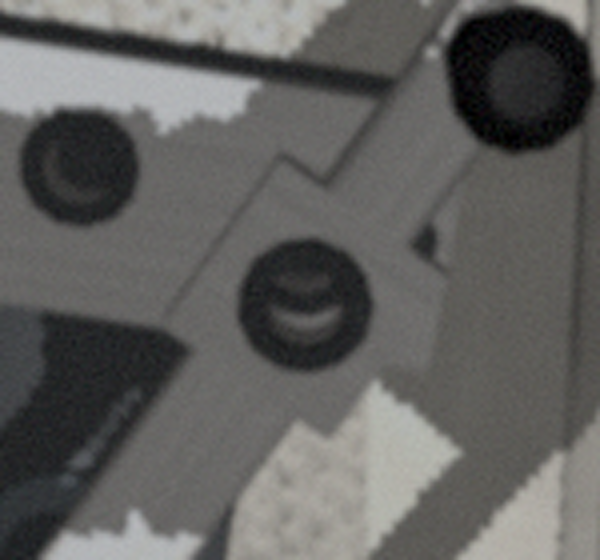

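Lever bushing at crop (306,304), i.e. (309,229.6) against the predicted (308,229.5); the lower bushing's ring shows centred inside it. The lever stands right. On to the pin.

Converted, -38.6 mm is -0.772, 7.1 mm is 0.142.

shift_gripper(
  steps=[
    [[0.142,-0.772,-0.106],[0,0,0]],
    [[0.142,-0.772,-0.106],[0,0,0]],
    [[0.142,-0.772,-0.106],[0,0,0]],
    [[0.142,-0.772,-0.106],[0,0,0]],
    [[0.142,-0.772,-0.106],[0,0,0]],
    [[0.142,-0.772,-0.106],[0,0,0]],
    [[0.142,-0.772,-0.106],[0,0,0]],
    [[0.142,-0.772,-0.106],[0,0,0]],
  ],
)

```text
time_s: 7.15
ee_pos: [496.2, 89.1, 279.2]
ee_rot: [180.0, -0.0, 15.5]
force: [-0.3, 0.7, 0.4]
gripper_width: 91.1
gripper_force: 0.0
```

shift_gripper(
  steps=[
    [[0.142,-0.772,-0.106],[0,0,0]],
    [[0.142,-0.772,-0.106],[0,0,0]],
    [[0,0,0],[0,0,0]],
    [[0,0,0],[0,0,0]],
  ],
)

```text
time_s: 7.55
ee_pos: [489.1, 166.2, 289.4]
ee_rot: [180.0, 0.0, 15.6]
force: [-0.2, -0.4, 0.7]
gripper_width: 91.1
gripper_force: 0.0
```

```bash
python3 - <<'E'
from h import *
go([488.5,165,290])
m=optics.camera_model('wrist');f=optics.grab_frame('wrist')
for P in([488.5,165,163],[488.5,165,125],[415,135.5,111]):print(proj(m,P).round(1))
np.save('w3.npy',m["T"])
cv2.imwrite('pics/w3.png',cv2.resize(f[100:350,180:480],None,fx=2.4,fy=2.4,interpolation=cv2.INTER_CUBIC))
E
```

```text
t 7.55 at [489.1 166.2 289.4] [1.7996e+02 4.0000e-02 1.5580e+01] shift -0.9 1.0 -0.6 F [-0.2 -0.4  0.7] w 91.1 0.0
[312.7 234. ]
[312.7 223.6]
[322.  304.2]
```

View pics/w3.png

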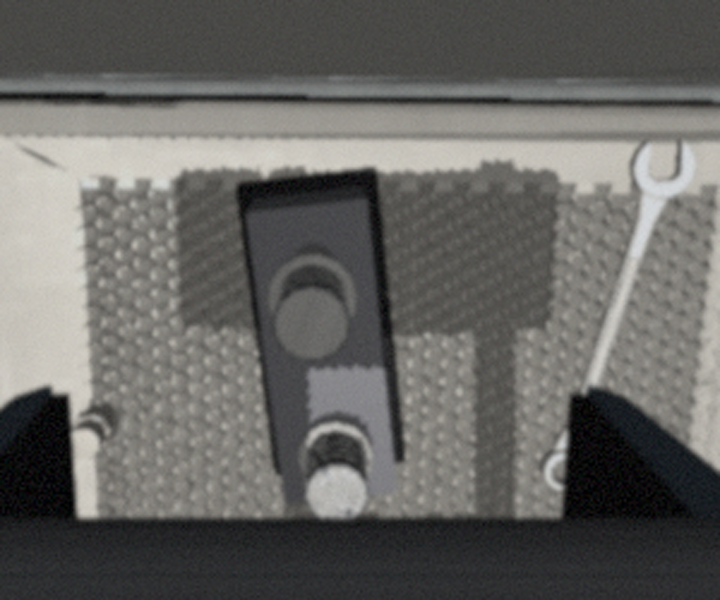

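Long pin top at crop (312,323) = (310,234.6), predicted (312.7,234): about 2 mm more to the left; the short pin is the near one at (335,490). Going down on the long pin.

shift_gripper(
  steps=[
    [[0,-0.016,0.8],[0,0,0]],
    [[0,0,0.9],[0,0,0]],
    [[0,0,0.9],[0,0,0]],
    [[0,0,0.4],[0,0,0]],
    [[0,0,0.2],[0,0,0]],
    [[0,0,0],[0,0,0]],
  ],
  jaw=60,
)

```text
time_s: 8.2
ee_pos: [488.2, 165.0, 128.9]
ee_rot: [180.0, 0.1, 15.4]
force: [0.2, 0.9, -0.1]
gripper_width: 60.3
gripper_force: 0.0
```

shift_gripper(
  steps=[
    [[0,0,0],[0,0,0]],
    [[0,0,0],[0,0,0]],
    [[0,0,0],[0,0,0]],
    [[0,0,0],[0,0,0]],
    [[0,0,0],[0,0,0]],
    [[0,0,0],[0,0,0]],
    [[0,0,0],[0,0,0]],
    [[0,0,0],[0,0,0]],
  ],
  jaw=15,
  grip_n=25,
)

```text
time_s: 9.0
ee_pos: [488.7, 166.5, 130.4]
ee_rot: [-180.0, -0.1, 15.5]
force: [-0.6, -0.0, 4.1]
gripper_width: 23.6
gripper_force: 25.0
```

```bash
python3 -c "
from h import *
go([488.7,166.9,129])"
```

```text
t 9.0 at [488.7 166.5 130.4] [-1.7999e+02 -6.0000e-02  1.5460e+01] shift 0.1 -0.4 1.4 F [-0.6 -0.   4.1] w 23.6 25.0
```

Converted, -40 mm is -0.8, -35 mm is -0.7.

shift_gripper(
  steps=[
    [[0,0,-0.1],[0,0,0]],
    [[0,0,-0.3],[0,0,0]],
    [[0,0,-0.5],[0,0,0]],
    [[0,0,-0.5],[0,0,0]],
    [[0,0,-0.6],[0,0,0]],
    [[0,0,-0.8],[0,0,0]],
    [[0,0,-0.7],[0,0,0]],
    [[0,0,0],[0,0,0]],
  ],
  grip_n=40,
)

```text
time_s: 9.8
ee_pos: [490.5, 166.6, 309.8]
ee_rot: [180.0, -0.6, 15.5]
force: [0.3, 0.1, -1.2]
gripper_width: 23.4
gripper_force: 40.0
```

```bash
python3 -c "
from h import *
go([527.4,-222.1,305])
cv2.imwrite('pics/s2.png',cv2.resize(optics.grab_frame('side')[120:420,240:440],None,fx=2,fy=2))"
```

```text
t 9.8 at [490.5 166.6 309.8] [179.99  -0.55  15.46] shift -68.0 384.5 4.8 F [ 0.3  0.1 -1.2] w 23.4 40.0
```

Converted, 35 mm is 0.7, -6.2 mm is -0.124.

shift_gripper(
  steps=[
    [[-0.06,0.34,0],[0,0,0]],
    [[-0.124,0.68,0],[0,0,0]],
    [[-0.124,0.7,0],[0,0,0]],
    [[-0.124,0.7,0],[0,0,0]],
    [[-0.124,0.7,0],[0,0,0]],
    [[-0.124,0.7,0],[0,0,0]],
    [[-0.124,0.7,0],[0,0,0]],
    [[-0.124,0.7,0],[0,0,0]],
  ],
)

```text
time_s: 10.65
ee_pos: [512.1, -99.1, 302.7]
ee_rot: [-179.9, 0.2, 15.5]
force: [0.4, -0.0, -1.0]
gripper_width: 23.3
gripper_force: 40.0
```

shift_gripper(
  steps=[
    [[-0.124,0.7,0],[0,0,0]],
    [[-0.124,0.7,0],[0,0,0]],
    [[-0.124,0.68,0],[0,0,0]],
    [[-0.08,0.39,0],[0,0,0]],
    [[0,0,0],[0,0,0]],
    [[0,0,0],[0,0,0]],
    [[0,0,0],[0,0,0]],
    [[0,0,0],[0,0,0]],
  ],
)

```text
time_s: 11.45
ee_pos: [524.2, -221.7, 304.7]
ee_rot: [-180.0, 0.0, 15.5]
force: [1.3, -0.2, -0.8]
gripper_width: 23.1
gripper_force: 40.0
```

```bash
python3 -c "
from h import *
go([527.4,-222.1,305])"
```

```text
t 11.45 at [ 524.2 -221.7  304.7] [-1.7997e+02  2.0000e-02  1.5530e+01] shift 3.0 1.2 -0.3 F [ 1.3 -0.2 -0.8] w 23.1 40.0
```

Converted, 20 mm is 0.4, 1.2 mm is 0.024.

shift_gripper(
  steps=[
    [[0.06,0.024,0.2],[0,0,0]],
    [[0,0,0.4],[0,0,0]],
    [[0,0,0.4],[0,0,0]],
    [[0,0,0.1],[0,0,0]],
    [[0,0,0],[0,0,0]],
    [[0,0,0],[0,0,0]],
    [[0,0,0],[0,0,0]],
  ],
)

```text
time_s: 12.15
ee_pos: [528.2, -223.3, 251.1]
ee_rot: [179.9, -0.1, 15.5]
force: [-0.0, -0.2, -1.7]
gripper_width: 23.6
gripper_force: 40.0
```

```bash
python3 - <<'E'
from h import *
go([527.4,-222.1,250])
S=optics.camera_model('side');f=optics.grab_frame('side');w=optics.grab_frame('wrist')
print(proj(S,[527.4,-222.1,129.5]),proj(S,[527.4,-222.1,122]))
m=optics.camera_model('wrist');print(proj(m,[527.4,-222.1,129.5]))
o=np.zeros((600,800,3),np.uint8)
o[:,:400]=cv2.resize(f[200:320,335:415],None,fx=5,fy=5,interpolation=cv2.INTER_CUBIC)
o[:,400:]=cv2.resize(w[140:320,250:370],(400,600),interpolation=cv2.INTER_CUBIC)
cv2.imwrite('pics/i1.png',o)
E
```

```text
t 12.15 at [ 528.2 -223.3  251.1] [ 1.7991e+02 -1.0000e-01  1.5470e+01] shift -0.4 -1.4 1.1 F [-0.  -0.2 -1.7] w 23.6 40.0
[383.40803004 298.71034088] [383.03575378 303.00174627]
[309.47402023 235.01451216]
```

View pics/i1.png

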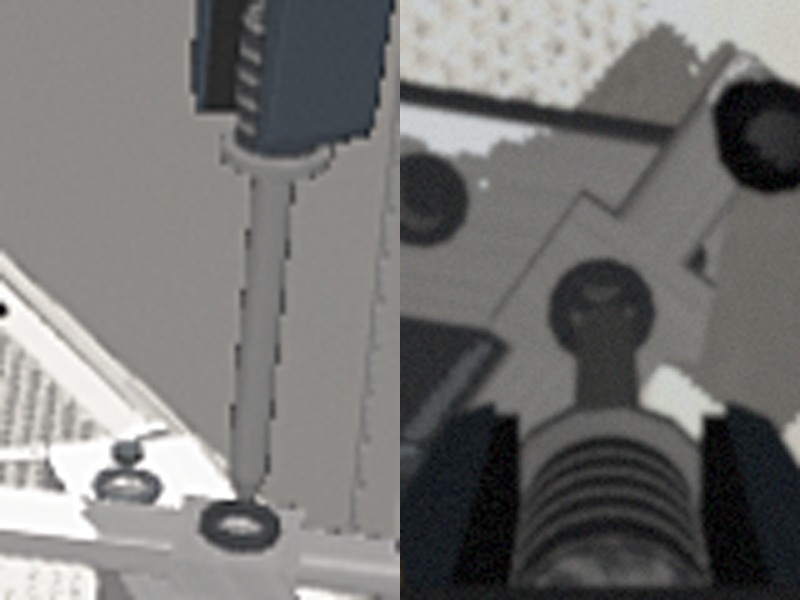

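The side half shows the nose at (247,495) just above the lever's ring (240,524). In the wrist half the shank (x about 605) runs into the ring centred (602,308): aligned within about 1 mm. I descend slowly.

Converted, 4 mm is 0.08, 2 mm is 0.04.

shift_gripper(
  steps=[
    [[-0.016,-0.018,0.04],[0,0,0]],
    [[0,0,0.08],[0,0,0]],
    [[0,0,0.08],[0,0,0]],
    [[0,0,0.08],[0,0,0]],
    [[0,0,0],[0,0,0]],
    [[0,0,0],[0,0,0]],
  ],
)

```text
time_s: 12.85
ee_pos: [526.5, -222.5, 235.8]
ee_rot: [-180.0, 0.0, 15.5]
force: [-0.2, -0.6, -1.0]
gripper_width: 23.3
gripper_force: 40.0
```

```bash
python3 -c "
from h import *
go([527.2,-222.6,250])"
```

```text
t 12.85 at [ 526.5 -222.5  235.8] [-1.7999e+02  2.0000e-02  1.5460e+01] shift 0.6 0.3 -14.2 F [-0.2 -0.6 -1. ] w 23.3 40.0
```

shift_gripper(
  steps=[
    [[0,0,0.06],[0,0,0]],
    [[0,0,0.06],[0,0,0]],
    [[0,0,0.06],[0,0,0]],
    [[0,0,0.06],[0,0,0]],
    [[0,0,0.06],[0,0,0]],
    [[0,0,0],[0,0,0]],
    [[0,0,0],[0,0,0]],
  ],
)

```text
time_s: 13.55
ee_pos: [526.6, -222.5, 220.9]
ee_rot: [180.0, 0.0, 15.5]
force: [0.9, 0.5, -1.2]
gripper_width: 23.2
gripper_force: 40.0
```

```bash
python3 -c "
from h import *
go([527.2,-222.6,165])"
```

```text
t 13.55 at [ 526.6 -222.5  220.9] [180.     0.    15.46] shift 0.6 0.2 55.9 F [ 0.9  0.5 -1.2] w 23.2 40.0
```

Converted, 4 mm is 0.08, 3 mm is 0.06.

shift_gripper(
  steps=[
    [[0.01,0.004,0.06],[0,0,0]],
    [[0,0,0.08],[0,0,0]],
    [[0,0,0.08],[0,0,0]],
    [[0,0,0.08],[0,0,0]],
    [[0,0,0.08],[0,0,0]],
    [[0,0,0],[0,0,0]],
    [[0,0,0],[0,0,0]],
  ],
)

```text
time_s: 14.25
ee_pos: [527.1, -222.6, 201.8]
ee_rot: [-180.0, 0.0, 15.5]
force: [-0.6, -0.1, -1.8]
gripper_width: 23.6
gripper_force: 40.0
```

shift_gripper(
  steps=[
    [[0,0,0.04],[0,0,0]],
    [[0,0,0.04],[0,0,0]],
    [[0,0,0.04],[0,0,0]],
    [[0,0,0.04],[0,0,0]],
    [[0,0,0],[0,0,0]],
    [[0,0,0],[0,0,0]],
  ],
)

```text
time_s: 14.85
ee_pos: [527.1, -222.6, 193.9]
ee_rot: [180.0, 0.0, 15.5]
force: [0.5, -0.2, -0.7]
gripper_width: 23.5
gripper_force: 40.0
```

```bash
python3 -c "
from h import *
go([527.2,-222.6,158])"
```

```text
t 14.85 at [ 527.1 -222.6  193.9] [180.     0.    15.46] shift 0.1 0.1 35.9 F [ 0.5 -0.2 -0.7] w 23.5 40.0
```

Converted, 3 mm is 0.06.

shift_gripper(
  steps=[
    [[0,0,0.06],[0,0,0]],
    [[0,0,0.06],[0,0,0]],
    [[0,0,0.06],[0,0,0]],
    [[0,0,0.06],[0,0,0]],
    [[0,0,0],[0,0,0]],
    [[0,0,0],[0,0,0]],
  ],
)

```text
time_s: 15.45
ee_pos: [527.1, -222.6, 181.8]
ee_rot: [180.0, 0.0, 15.5]
force: [0.4, -0.5, -2.2]
gripper_width: 23.2
gripper_force: 40.0
```

shift_gripper(
  steps=[
    [[0,0,0.08],[0,0,0]],
    [[0,0,0.08],[0,0,0]],
    [[0,0,0.08],[0,0,0]],
    [[0,0,0.08],[0,0,0]],
    [[0,0,0.08],[0,0,0]],
    [[0,0,0.08],[0,0,0]],
    [[0,0,0],[0,0,0]],
    [[0,0,0],[0,0,0]],
  ],
)

```text
time_s: 16.25
ee_pos: [527.1, -222.6, 157.9]
ee_rot: [180.0, 0.0, 15.5]
force: [1.4, -0.4, -1.3]
gripper_width: 23.3
gripper_force: 40.0
```

```bash
python3 - <<'E'
from h import *
go([527.2,-222.6,158])
o=np.zeros((600,800,3),np.uint8)
o[:,:400]=cv2.resize(optics.grab_frame('side')[240:390,330:430],None,fx=4,fy=4,interpolation=cv2.INTER_CUBIC)
o[:,400:]=cv2.resize(optics.grab_frame('wrist')[140:320,250:370],(400,600),interpolation=cv2.INTER_CUBIC)
cv2.imwrite('pics/i2.png',o)
E
```

```text
t 16.25 at [ 527.1 -222.6  157.9] [1.800e+02 1.000e-02 1.546e+01] shift 0.1 0.0 -0.1 F [ 1.4 -0.4 -1.3] w 23.3 40.0
```

View pics/i2.png

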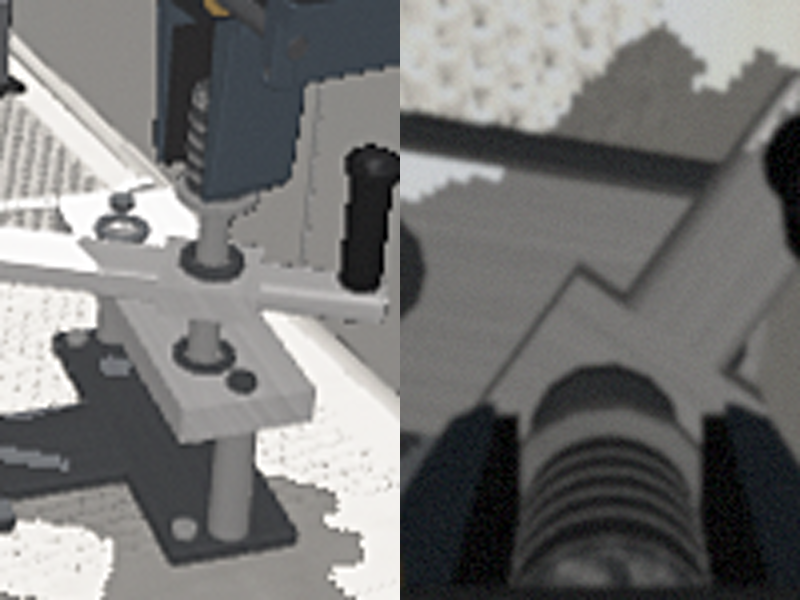

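The side half shows the shank through the lever's ring (212,262) and into the right plate bushing (205,352). The shoulder is still about 2 cm above the lever, and the wrist force is only the pin's weight. Handing in.

```bash
python3 -c "
from h import *
print(workorder.job_done())"
```

```text
the job is handed in; nothing more can be done
None
```

The job is handed in, with no verdict shown: the lever is at its right station and the long pin runs through the lever's bushing and the plate's right bushing, still gripped, its nose about 37 mm above the table (worked out from the arm's height) and about 25 mm free under the shoulder.

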